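# Put the baking canisters and rolling pin back in order

## Robot

A 7-joint arm with a two-finger parallel gripper is mounted at the origin on the work surface. World frame = base frame: x ahead of the robot, y to its left, z up, the work surface at z = 0. Lengths are in m, angles in rad, forces in N, time in s.
With the tool pointing down it reaches from about 0.35 to 0.9 m from the base axis. Payload 7.2 kg.
Tool frame: the origin (TCP) lies on the centre line of the jaws, within the pads' length; the fingertips stand 17 mm ahead of it and the grasp point (between the pads) lies 2 mm behind it; z points along the fingers, y is the line along which they close (so a half turn about z gives the same grasp; the last joint's range is limited). The gripper opens to 88 mm and grips with 3 to 60 N. Pads are 20 mm wide; open, the fingers measure 115 mm over their backs; the gripper's body (75 mm by 178 mm) begins 61 mm behind the grasp point.
Start: joints at [1.167, 0.411, -0.013, 1.596, 0.006, 1.134, -0.082], TCP at [0.206, -0.59, 0.24] pointing down, gripper open.
Joint ranges: [-2.95, 2.95], [-0.29, 1.99], [-1.47, 1.44], [0.14, 2.54], [-1.03, 4.17], [0.13, 1.85], [-2.86, 2.86]. Speed limits (rad/s): [2.39, 2.39, 3.01, 3.01, 3.14, 3.14, 3.14].

## Interface

Orientations are given as [roll, pitch, yaw] about the fixed x, y, z axes, in that order (R = Rz(yaw) Ry(pitch) Rx(roll)).
In Python, from workcell import * gives the robot as it stands.
- The arm moves only by the tool move_arm, never from a script. Its argument "rows" is a list of rows, each an object with "travel": the shift along the tool's x, y, z in m, a list of three; "rot": the turn, a rotation vector about the tool's x, y, z in degrees, a list of three. A call has 1 to 8 rows; each row shifts and turns the commanded pose from where the row before left it, along the tool's axes as they then stand; what a row does not reach is not made up. A row lasts 1/10 s, in which the tool goes at most 50 mm and 8.59 degrees, less where a joint would pass 70% of its speed; a pose out of reach is approached as far as the arm can. A call with a gripper value outside its range is refused whole. "gripper" is the closure, from -1 (fully open) to 1 (shut), set as the call begins (left out, the last holds). The fingers move at their own pace and stop on an object; "force" is the grip in N (left out, the last holds). Time passes only in rows, so rows that do not move let the fingers close. It gives the time, the measured TCP pose, the force, the opening and the grip force at its end, in the units of the state.
- sense(): the state, without advancing time (a new reading comes with each control period).
- camera(name): name is "side" or "top"; returns the picture (480x640x3 uint8, blue, green, red); there is no depth.
- calibration(name): a dict with "camera_matrix" (3x3 intrinsics, pixels), "R" (3x3) and "t" (3): a world point X has camera coordinates R X + t. Camera axes: x right, y down, z forward; pixel columns grow to the right and rows downward; lengths in m; the calibration is good to about 2 mm. A picture is of the moment at which its call begins. calibration takes no time and is no camera call.
- job_done(): hands the job in; it is judged then, once.
Trained networks look in the newest picture that a camera, given by its name, has taken for a name from the list of things; names that differ only in an ending like _2 or _b are one class to them, and where a whole thing is asked for, a point or a joint stands for the part that bears it (a point fixed in the world has none). Each returns a list of dicts, best first, with "score" (0 to 1); they miss things now and then, are a little off and sometimes report something else, mostly with a low value. They report only what shows in the picture. A call takes as long as a camera call.
- masks_of(camera, thing): "mask" (480x640 bool, what is visible of it).
- mark_of(camera, thing): "location" ([x, y, z] in m, in world coordinates, good to about 4 mm: a listed point, or the origin of a listed thing).
The state is a dict: "time_s": time; "qpos": joint angles; "joint_velocities": joint speeds; "joint_torque": joint torques, N m; "eef_pos": TCP position; "ee_rot": TCP orientation; "contact_force": force on the tool from outside, world axes, zero at the start; "torque": the same for the moment, N m; "opening": finger opening in m; "grip_force": force on a finger pad.
Only numpy, scipy, OpenCV 4.12 (cv2) and the standard library are available. Lean on these libraries where they do the work, as an engineer would, in place of code of your own. Each camera call takes 0.05 s, during which the arm holds its last target. There are 200 camera calls.

## Task

The baking things are washed up: put each lid on the canister of its own colour, fully home and level, and lay the rolling pin in its stand with both handles down at the bottom of their slots. The canisters stay standing where they are, and do not knock over a canister, the pepper mill or the oil bottle.

Things in the scene. Friction and masses are not known exactly. Their poses are not given: they have to be found in the camera images.
- knob_blue (a point): small cobalt-blue ceramic lid with an oak knob, loose, right way up on the worktop. Point: on its axis, half-way up the knob, 36 mm above its underside; z up. Knob 24 mm diameter, its top 15 mm above the point. Coloured disc 76 mm diameter, 8 mm thick, its top 16 mm below the point; under it a tapered cream stopper 12 mm deep, 55 mm diameter (42 mm at its foot), that enters the mouth.
- mouth_blue (a point): small cobalt-blue round open canister, loose, standing upright, outside 72 mm diameter and 80 mm tall, wall 5 mm (mouth 62 mm inside). The point is the centre of its mouth, level with the rim, z up. With its lid home the disc lies on the rim and the knob's point is 24 mm above this point.
- knob_green (a point): middle-sized leaf-green ceramic lid with an oak knob, loose, right way up on the worktop. Point: on its axis, half-way up the knob, 36 mm above its underside; z up. Knob 24 mm diameter, its top 15 mm above the point. Coloured disc 92 mm diameter, 8 mm thick, its top 16 mm below the point; under it a tapered cream stopper 12 mm deep, 71 mm diameter (58 mm at its foot), that enters the mouth.
- mouth_green (a point): middle-sized leaf-green round open canister, loose, standing upright, outside 88 mm diameter and 90 mm tall, wall 5 mm (mouth 78 mm inside). The point is the centre of its mouth, level with the rim, z up. With its lid home the disc lies on the rim and the knob's point is 24 mm above this point.
- knob_purple (a point): large purple ceramic lid with an oak knob, loose, right way up on the worktop. Point: on its axis, half-way up the knob, 36 mm above its underside; z up. Knob 24 mm diameter, its top 15 mm above the point. Coloured disc 108 mm diameter, 8 mm thick, its top 16 mm below the point; under it a tapered cream stopper 12 mm deep, 87 mm diameter (74 mm at its foot), that enters the mouth.
- mouth_purple (a point): large purple round open canister, loose, standing upright, outside 104 mm diameter and 100 mm tall, wall 5 mm (mouth 94 mm inside). The point is the centre of its mouth, level with the rim, z up. With its lid home the disc lies on the rim and the knob's point is 24 mm above this point.
- pin_mid (a point): small wooden rolling pin, loose, lying on the worktop, 286 mm long over all: a barrel 44 mm diameter and 150 mm long, with a straight paler handle 20 mm diameter and 68 mm long at each end. The point is the middle of the barrel, on its axis; x runs along the pin (both ends alike; the pin may roll about x).
- stand: dark wooden rolling-pin stand, fixed; base 76 x 226 x 14 mm, two upright cheeks 74 mm high, 12 mm thick, at y = +-98 mm, each with a slot open at the top, 26 mm wide, flared above, its bottom 38 mm up. Origin: centre of the underside, z up. The pin lies in it along y, a handle in each slot, barrel between the cheeks (17 mm of room either way), axis 48 mm above the origin.
- mill_mid (a point): turned wooden pepper mill, a bystander, loose, 46 mm diameter and 143 mm tall, standing upright beyond the stand; the point is half-way up its axis, z up.
- oil_mid (a point): green glass oil bottle with a black cap, a bystander, loose, 56 mm diameter and 170 mm tall, standing upright beyond the stand; the point is half-way up its axis, z up.

How it is judged:
At the end, for the whole second after the job is handed in: Each lid on the canister of its colour: centred within 9 mm, seated within 3 mm, level within 4 deg; canisters upright, within 50 mm of their start. Pin in the stand: axis 43-52 mm up, within 8 mm across, 21 mm along, level within 3 deg, in line within 4.5 deg. All released, at rest (horizontal distance between knob_blue and mouth_blue below 0.009 m and z of knob_blue in the frame of mouth_blue between 0.02 and 0.027 m and angle between each of knob_blue, mouth_blue, knob_green, mouth_green, knob_purple, mouth_purple's own z axis and vertical below 0.07 rad and distance of each of mouth_blue, mouth_green, mouth_purple from where it was at the start of the episode below 0.05 m and linear speed of each of lid_blue, lid_green, lid_purple, pin below 0.02 m/s and horizontal distance between knob_green and mouth_green below 0.009 m and z of knob_green in the frame of mouth_green between 0.02 and 0.027 m and horizontal distance between knob_purple and mouth_purple below 0.009 m and z of knob_purple in the frame of mouth_purple between 0.02 and 0.027 m and z of pin_mid in the frame of stand between 0.043 and 0.052 m and x of pin_mid in the frame of stand between -0.008 and 0.008 m and y of pin_mid in the frame of stand between -0.021 and 0.021 m and angle between the x axis of pin_mid and the y axis of stand, either way round below 0.08 rad and angle between pin_mid's own x axis and vertical between 1.52 and 1.62 rad); the robot touches nothing.
It fails at once if a canister, the pepper mill or the oil bottle is knocked over (leans more than 35 degrees) (angle between any of mouth_blue, mouth_green, mouth_purple, mill_mid, oil_mid's own z axis and vertical above 0.61 rad).
It also fails if it takes over 106 s, if anything falls off the work surface, if the arm or the gripper's body presses on something with over 40 N, if the wrist force passes 120 N, or if a joint passes its speed limit or range.

## Working session

There is one attempt and no reset: what is moved stays moved. The work goes in short steps, Python scripts to look and compute and a tool call to move; the robot and the scene stay as the last step left them, time stands still between calls to the robot, and variables do not carry over. Pictures are saved under pics/ and viewed, at most 14 in all, crops included, and the job is handed in when it is done.

Besides the shell and the picture viewer there is one more tool, called after "Call:" in YAML: its name, and indented under it one key for each argument. move_arm: Moves the arm, as the interface text tells. Its arguments: {"type":"object","properties":{"rows":{"type":"array","items":{"type":"object","properties":{"travel":{"type":"array","items":{"type":"number"}},"rot":{"type":"array","items":{"type":"number"}}}}},"gripper":{"type":"number"},"force":{"type":"number"}},"required":["rows"]}

```bash
mkdir -p pics; cat > h.py <<'E'
from workcell import *
import numpy as np, cv2
def marks(cam,names):
    camera(cam); o={}
    for n in names:
        r=mark_of(cam,n); 
        o[n]=[(np.round(a["location"],4).tolist(),round(a["score"],2)) for a in r[:2]]
        print(cam,n,o[n])
    return o
E
python3 - <<'E'
from h import *
for c in("top","side"):
    im=camera(c); cv2.imwrite(f"pics/{c}0.png",im)
    for n in "knob_blue mouth_blue knob_green mouth_green knob_purple mouth_purple pin_mid stand mill_mid oil_mid".split():
        print(c,n,[(np.round(a["location"],4).tolist(),round(a["score"],2)) for a in mark_of(c,n)[:2]])
s=sense(); print(s["time_s"],s["eef_pos"],s["ee_rot"],s["opening"])
E
```

```text
top knob_blue [([0.5998, 0.3161, 0.038], 0.75), ([0.444, 0.3606, 0.0388], 0.61)]
top mouth_blue [([0.591, -0.3197, 0.081], 0.72)]
top knob_green [([0.4533, -0.3612, 0.0372], 0.97), ([0.7718, 0.209, 0.0852], 0.42)]
top mouth_green [([0.4888, 0.1745, 0.0904], 0.94), ([0.6004, 0.3149, 0.0378], 0.36)]
top knob_purple [([0.6009, 0.3167, 0.0374], 0.68)]
top mouth_purple [([0.4852, -0.1905, 0.1006], 0.59)]
top pin_mid [([0.4355, -0.0205, 0.0243], 0.71)]
top stand [([0.6759, 0.0125, -0.0006], 0.74), ([0.4432, 0.3617, 0.0379], 0.21)]
top mill_mid [([0.786, -0.2369, 0.0719], 0.91), ([0.4316, -0.0202, 0.0202], 0.75)]
top oil_mid [([0.7724, 0.2092, 0.0873], 0.72)]
side knob_blue [([0.4472, 0.3652, 0.0391], 0.72)]
side mouth_blue [([0.5882, -0.3119, 0.0818], 0.87), ([0.4857, -0.1934, 0.0981], 0.22)]
side knob_green [([0.4545, -0.3591, 0.0366], 0.86), ([0.7817, -0.2366, 0.0704], 0.21)]
side mouth_green [([0.49, 0.1746, 0.0898], 0.95)]
side knob_purple [([0.5886, -0.313, 0.0835], 0.74), ([0.6002, 0.3202, 0.042], 0.71)]
side mouth_purple [([0.4832, -0.193, 0.1024], 0.96)]
side pin_mid [([0.443, -0.0219, 0.0213], 0.61)]
side stand [([0.6764, 0.0064, 0.0009], 0.98), ([0.4463, 0.3612, 0.0394], 0.32)]
side mill_mid [([0.7842, -0.2388, 0.0745], 0.97)]
side oil_mid [([0.7741, 0.2074, 0.0821], 0.86)]
1.1 [ 0.20594055 -0.59011505  0.23965805] [3.14153062e+00 7.80382436e-06 3.35789111e-01] 0.08775103337614663
```

View pics/top0.png

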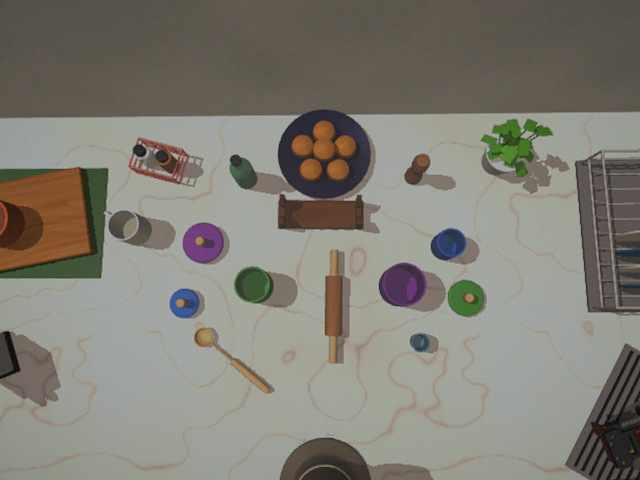

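View pics/side0.png

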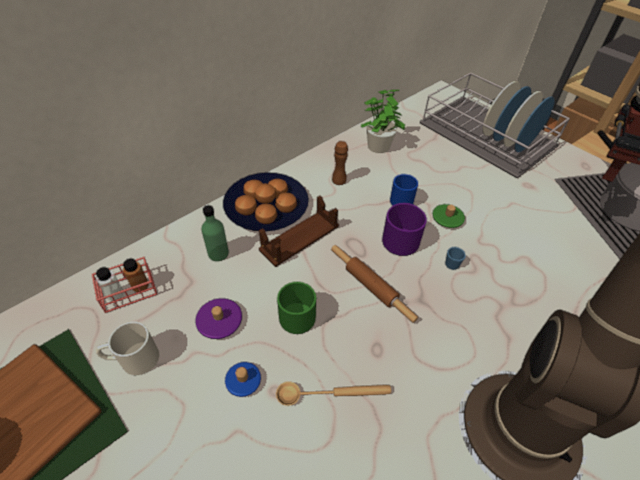

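```bash
python3 - <<'E'
from h import *
camera("top")
c=calibration("top");K,R,t=map(np.array,(c["camera_matrix"],c["R"],c["t"]))
C=-R.T@t; print("cam",C)
def back(p,z):
    d=R.T@np.linalg.solve(K,[p[0],p[1],1]); return C+d*(z-C[2])/d[2]
for n,z in(("pin_mid",.022),("stand",.06)):
    for m in masks_of("top",n)[:2]:
        M=m["mask"].astype(np.uint8); r=cv2.minAreaRect(cv2.findNonZero(M))
        b=cv2.boxPoints(r); P=np.array([back(p,z) for p in b]); 
        e=[P[1]-P[0],P[2]-P[1]]; 
        print(n,round(m["score"],2),M.sum(),r,P.mean(0).round(4),[(round(np.linalg.norm(v),3),round(np.degrees(np.arctan2(v[1],v[0])),1)) for v in e])
E
```

```text
cam [ 0.41956761 -0.00695643  1.22560172]
pin_mid 0.84 1476 ((334.0, 306.5), (113.0, 18.0), 90.0) [ 0.4374 -0.0258  0.022 ] [(np.float64(0.047), np.float64(-90.2)), (np.float64(0.284), np.float64(179.5))]
pin_mid 0.68 1311 ((203.0, 243.5), (39.0, 40.0), 90.0) [0.598  0.3146 0.022 ] [(np.float64(0.105), np.float64(-90.2)), (np.float64(0.103), np.float64(-178.3))]
stand 0.83 2352 ((320.98486328125, 212.82069396972656), (32.66398620605469, 84.27513885498047), 89.26547241210938) [0.67   0.0066 0.06  ] [(np.float64(0.215), np.float64(-89.5)), (np.float64(0.084), np.float64(179.9))]
```

Both views agree: the stand (top view 321,213) lies along y just in front of the orange bowl. The pin (334,306) lies along x. Lids are at (184,303) blue, (203,243) purple and (466,298) green; canisters at (449,244) blue, (254,285) green and (402,285) purple. I'll refine the poses by fitting silhouettes to the masks.

```bash
cat >> h.py <<'E'
from scipy.optimize import minimize
A=np.linspace(0,2*np.pi,48,endpoint=False)
def ring(r,z): return np.c_[r*np.cos(A),r*np.sin(A),0*A+z]
def cyl(r,a,b): return np.r_[ring(r,a),ring(r,b)]
def box(cx,cy,cz,sx,sy,sz): return np.array([[cx+i*sx/2,cy+j*sy/2,cz+k*sz/2] for i in(-1,1) for j in(-1,1) for k in(-1,1)])
def lid(R,r,f): return [np.r_[ring(R,.012),ring(R,.020)],cyl(.012,.020,.051)]
def xc(r,a,b): return cyl(r,a,b)[:,[2,0,1]]
G={"knob_blue":lid(.038,0,0),"knob_green":lid(.046,0,0),"knob_purple":lid(.054,0,0),
"mouth_blue":[cyl(.036,0,.08)],"mouth_green":[cyl(.044,0,.09)],"mouth_purple":[cyl(.052,0,.1)],
"pin_mid":[p+[0,0,.022] for p in(xc(.022,-.075,.075),xc(.01,-.143,.143))],
"stand":[box(0,0,.007,.076,.226,.014)]+[box(sx*.0265,sy*.098,.037,.023,.012,.074) for sx in(-1,1) for sy in(-1,1)]+[box(0,sy*.098,.02,.076,.012,.036) for sy in(-1,1)]}
def render(cam,n,p,S=4,dz=0):
    c=calibration(cam);im=np.zeros((480*S,640*S),np.uint8)
    Q=cv2.Rodrigues(np.array([0,0,p[2] if len(p)>2 else 0.]))[0]
    for part in G[n]:
        X=part@Q.T+[p[0],p[1],dz]
        u,_=cv2.projectPoints(X,cv2.Rodrigues(np.array(c["R"]))[0],np.array(c["t"]),np.array(c["camera_matrix"]),None)
        cv2.fillConvexPoly(im,cv2.convexHull(np.round((u.reshape(-1,2)+.5)*S-.5).astype(np.int32)),1)
    return im
def fit(cam,n,p0,dz=0):
    ms=masks_of(cam,n); S=4
    up=[cv2.resize(m["mask"].astype(np.uint8),None,fx=S,fy=S,interpolation=cv2.INTER_NEAREST) for m in ms]
    iou=lambda a,b:(a&b).sum()/max((a|b).sum(),1)
    if not up: return None
    m=max(up,key=lambda m:iou(m,render(cam,n,p0,dz=dz)))
    k=len(p0); s0=np.vstack([p0]+[np.array(p0)+.008*np.eye(k)[i]*(1 if i<2 else 8) for i in range(k)])
    r=minimize(lambda p:-iou(m,render(cam,n,p,dz=dz)),p0,method="Nelder-Mead",options=dict(initial_simplex=s0,xatol=2e-4,fatol=1e-4,maxiter=90))
    print(cam,n,r.x.round(4).tolist(),"iou",round(-r.fun,3)); return r.x
E
python3 - <<'E'
from h import *
P={"knob_blue":[.4456,.363],"knob_green":[.4539,-.36],"knob_purple":[.6005,.318],"mouth_blue":[.5896,-.316],"mouth_green":[.4894,.1745],"mouth_purple":[.484,-.192],"pin_mid":[.438,-.022,-.01],"stand":[.676,.009,0.]}
for c in("top","side"):
    camera(c)
    for n in P: fit(c,n,P[n])
E
```

```text
top knob_blue [0.443, 0.3583] iou 0.967
top knob_green [0.4561, -0.3604] iou 0.955
top knob_purple [0.6007, 0.3158] iou 0.967
top mouth_blue [0.5909, -0.3159] iou 0.934
top mouth_green [0.487, 0.1741] iou 0.968
top mouth_purple [0.487, -0.1931] iou 0.963
top pin_mid [0.4374, -0.0253, -0.0183] iou 0.951
top stand [0.6761, 0.0083, -0.0122] iou 0.963
side knob_blue [0.4455, 0.3597] iou 0.951
side knob_green [0.4564, -0.361] iou 0.954
side knob_purple [0.6017, 0.316] iou 0.964
side mouth_blue [0.5934, -0.3179] iou 0.834
side mouth_green [0.4892, 0.1741] iou 0.944
side mouth_purple [0.4896, -0.1941] iou 0.964
side pin_mid [0.4388, -0.0248, -0.02] iou 0.94
side stand [0.6784, 0.0077, -0.0198] iou 0.948
```

Call:
move_arm:
  rows:
    - {"rot": [0, 0, -8.5]}
    - {"rot": [0, 0, -8.5]}
    - {"rot": [0, 0, -8.5]}
    - {"rot": [0, 0, -8.5]}
    - {"rot": [0, 0, -8.5]}
    - {"rot": [0, 0, -8.5]}
    - {"rot": [0, 0, -8.5]}
    - {"rot": [0, 0, -8.5]}
  gripper: -1
  force: 20

```text
invalid input at $.rows[0]: expected keys travel, rot
```

Call:
move_arm:
  rows:
    - {"travel": [0, 0, 0], "rot": [0, 0, -8.5]}
    - {"travel": [0, 0, 0], "rot": [0, 0, -8.5]}
    - {"travel": [0, 0, 0], "rot": [0, 0, -8.5]}
    - {"travel": [0, 0, 0], "rot": [0, 0, -8.5]}
    - {"travel": [0, 0, 0], "rot": [0, 0, -8.5]}
    - {"travel": [0, 0, 0], "rot": [0, 0, -8.5]}
    - {"travel": [0, 0, 0], "rot": [0, 0, -8.5]}
    - {"travel": [0, 0, 0], "rot": [0, 0, -8.5]}
  gripper: -1
  force: 20

```text
time_s: 2.95
eef_pos: [0.2059, -0.5901, 0.2397]
ee_rot: [3.142, 0.0, 1.529]
contact_force: [0.2, -0.2, -0.1]
opening: 0.0876
grip_force: 0.0
```

Call:
move_arm:
  rows:
    - {"travel": [0, 0, 0], "rot": [0, 0, -2.7]}
    - {"travel": [0, 0, 0], "rot": [0, 0, 0]}

```text
time_s: 3.15
eef_pos: [0.2058, -0.5902, 0.2396]
ee_rot: [3.142, -0.0, 1.57]
contact_force: [0.9, -0.5, -0.2]
opening: 0.0878
grip_force: 0.0
```

Call:
move_arm:
  rows:
    - {"travel": [0.0287, 0.0313, 0], "rot": [0, 0, 0]}
    - {"travel": [0.0287, 0.0313, 0], "rot": [0, 0, 0]}
    - {"travel": [0.0287, 0.0313, 0], "rot": [0, 0, 0]}
    - {"travel": [0.0287, 0.0313, 0], "rot": [0, 0, 0]}
    - {"travel": [0.0287, 0.0313, 0], "rot": [0, 0, 0]}
    - {"travel": [0.0287, 0.0313, 0], "rot": [0, 0, 0]}
    - {"travel": [0.0287, 0.0313, 0], "rot": [0, 0, 0]}
    - {"travel": [0.0287, 0.0313, 0], "rot": [0, 0, 0]}

```text
time_s: 3.95
eef_pos: [0.4577, -0.3595, 0.2399]
ee_rot: [3.141, 0.0, 1.567]
contact_force: [0.6, -0.5, 0.8]
opening: 0.0877
grip_force: 0.0
```

Call:
move_arm:
  rows:
    - {"travel": [0, 0, 0.04], "rot": [0, 0, 0]}
    - {"travel": [0, 0, 0.04], "rot": [0, 0, 0]}
    - {"travel": [0, 0, 0.04], "rot": [0, 0, 0]}
    - {"travel": [0, 0, 0], "rot": [0, 0, 0]}

```text
time_s: 4.35
eef_pos: [0.4537, -0.3588, 0.1149]
ee_rot: [-3.134, -0.005, 1.569]
contact_force: [-0.4, 0.3, 0.1]
opening: 0.088
grip_force: 0.0
```

Call:
move_arm:
  rows:
    - {"travel": [0, 0, 0], "rot": [0, 0, 0]}
    - {"travel": [0, 0, 0], "rot": [0, 0, 0]}

```text
time_s: 4.55
eef_pos: [0.4578, -0.3615, 0.1219]
ee_rot: [3.139, 0.002, 1.569]
contact_force: [0.4, 0.8, 0.2]
opening: 0.0881
grip_force: 0.0
```

Call:
move_arm:
  rows:
    - {"travel": [0, 0, 0.01], "rot": [0, 0, 0]}
    - {"travel": [0, 0, 0.02], "rot": [0, 0, 0]}
    - {"travel": [0, 0, 0.02], "rot": [0, 0, 0]}
    - {"travel": [0, 0, 0.015], "rot": [0, 0, 0]}
    - {"travel": [0, 0, 0.009], "rot": [0, 0, 0]}
    - {"travel": [0, 0, 0.004], "rot": [0, 0, 0]}
    - {"travel": [0, 0, 0], "rot": [0, 0, 0]}
    - {"travel": [0, 0, 0], "rot": [0, 0, 0]}

```text
time_s: 5.35
eef_pos: [0.457, -0.361, 0.0423]
ee_rot: [3.141, 0.001, 1.57]
contact_force: [-0.5, -0.1, -1.0]
opening: 0.0876
grip_force: 0.0
```

Call:
move_arm:
  rows:
    - {"travel": [0, 0, 0], "rot": [0, 0, 0]}
    - {"travel": [0, 0, 0], "rot": [0, 0, 0]}
    - {"travel": [0, 0, 0], "rot": [0, 0, 0]}
    - {"travel": [0, 0, 0], "rot": [0, 0, 0]}
    - {"travel": [0, 0, 0], "rot": [0, 0, 0]}
    - {"travel": [0, 0, 0], "rot": [0, 0, 0]}
  gripper: 1
  force: 20

```text
time_s: 5.95
eef_pos: [0.4566, -0.3608, 0.0417]
ee_rot: [3.142, 0.0, 1.57]
contact_force: [0.3, 0.8, -0.6]
opening: 0.0434
grip_force: 0.0
```

Call:
move_arm:
  rows:
    - {"travel": [0, 0, 0], "rot": [0, 0, 0]}
    - {"travel": [0, 0, 0], "rot": [0, 0, 0]}
    - {"travel": [0, 0, 0], "rot": [0, 0, 0]}
    - {"travel": [0, 0, 0], "rot": [0, 0, 0]}
    - {"travel": [0, 0, 0], "rot": [0, 0, 0]}

```text
time_s: 6.45
eef_pos: [0.4566, -0.3608, 0.0416]
ee_rot: [3.142, 0.0, 1.57]
contact_force: [-0.8, 0.6, 0.1]
opening: 0.0239
grip_force: 20.0
```

Call:
move_arm:
  rows:
    - {"travel": [0, 0, -0.01], "rot": [0, 0, 0]}
    - {"travel": [0, 0, -0.025], "rot": [0, 0, 0]}
    - {"travel": [0, 0, -0.035], "rot": [0, 0, 0]}
    - {"travel": [0, 0, -0.035], "rot": [0, 0, 0]}
    - {"travel": [0, 0, -0.025], "rot": [0, 0, 0]}
    - {"travel": [0, 0, -0.015], "rot": [0, 0, 0]}
    - {"travel": [0, 0, -0.005], "rot": [0, 0, 0]}
    - {"travel": [0, 0, 0], "rot": [0, 0, 0]}

```text
time_s: 7.25
eef_pos: [0.4565, -0.3608, 0.1917]
ee_rot: [3.141, 0.0, 1.57]
contact_force: [-0.1, -0.6, -1.2]
opening: 0.0236
grip_force: 20.0
```

Call:
move_arm:
  rows:
    - {"travel": [0.015, 0.002, 0], "rot": [0, 0, 0]}
    - {"travel": [0.03, 0.002, 0], "rot": [0, 0, 0]}
    - {"travel": [0.045, 0.002, 0], "rot": [0, 0, 0]}
    - {"travel": [0.045, 0.0025, 0], "rot": [0, 0, 0]}
    - {"travel": [0.045, 0.0025, 0], "rot": [0, 0, 0]}
    - {"travel": [0.045, 0.0025, 0], "rot": [0, 0, 0]}
    - {"travel": [0.045, 0.0025, 0], "rot": [0, 0, 0]}
    - {"travel": [0.045, 0.0025, 0], "rot": [0, 0, 0]}

```text
time_s: 8.05
eef_pos: [0.474, -0.0429, 0.1905]
ee_rot: [-3.139, -0.001, 1.571]
contact_force: [1.8, -0.1, -1.3]
opening: 0.0233
grip_force: 20.0
```

Call:
move_arm:
  rows:
    - {"travel": [0.045, 0.0025, 0], "rot": [0, 0, 0]}
    - {"travel": [0.045, 0.0025, 0], "rot": [0, 0, 0]}
    - {"travel": [0.045, 0.0025, 0], "rot": [0, 0, 0]}
    - {"travel": [0.045, 0.0025, 0], "rot": [0, 0, 0]}
    - {"travel": [0.03, 0.002, 0], "rot": [0, 0, 0]}
    - {"travel": [0.01, 0.0015, 0], "rot": [0, 0, 0]}
    - {"travel": [0, 0, 0], "rot": [0, 0, 0]}
    - {"travel": [0, 0, 0], "rot": [0, 0, 0]}

```text
time_s: 8.85
eef_pos: [0.4885, 0.1729, 0.1907]
ee_rot: [-3.14, 0.001, 1.569]
contact_force: [-0.5, 0.1, -1.2]
opening: 0.0235
grip_force: 20.0
```

```bash
python3 - <<'E'
from h import *
s=sense();print(s["eef_pos"],s["ee_rot"],s["opening"],s["time_s"])
e=s["eef_pos"]
for c in("top","side"):
    im=camera(c); cv2.imwrite(f"pics/g_{c}.png",im[100:400,150:550] if c=="top" else im[100:400,100:500])
    fit(c,"knob_green",[e[0],e[1]],dz=e[2]-.0416)
    fit(c,"mouth_green",[.488,.174])
E
```

```text
[0.48854582 0.17288912 0.19074092] [-3.13989981e+00  1.34561349e-03  1.56924224e+00] 0.023489081206619893 8.85
top knob_green [0.5, 0.1581] iou 0.18
top mouth_green [0.4831, 0.1141] iou 0.164
side knob_green [0.4898, 0.1732] iou 0.595
side mouth_green [0.4902, 0.1731] iou 0.778
```

Call:
move_arm:
  rows:
    - {"travel": [0.001, 0, 0.01], "rot": [0, 0, 0]}
    - {"travel": [0, 0, 0.015], "rot": [0, 0, 0]}
    - {"travel": [0, 0, 0.012], "rot": [0, 0, 0]}
    - {"travel": [0, 0, 0.009], "rot": [0, 0, 0]}
    - {"travel": [0, 0, 0.007], "rot": [0, 0, 0]}
    - {"travel": [0, 0, 0.005], "rot": [0, 0, 0]}
    - {"travel": [0, 0, 0], "rot": [0, 0, 0]}
    - {"travel": [0, 0, 0], "rot": [0, 0, 0]}

```text
time_s: 9.95
eef_pos: [0.4893, 0.1754, 0.1338]
ee_rot: [3.141, -0.0, 1.57]
contact_force: [-0.5, -0.6, -2.1]
opening: 0.0234
grip_force: 20.0
```

Call:
move_arm:
  rows:
    - {"travel": [-0.001, 0, 0.001], "rot": [0, 0, 0]}
    - {"travel": [0, 0, 0.001], "rot": [0, 0, 0]}
    - {"travel": [0, 0, 0], "rot": [0, 0, 0]}

```text
time_s: 10.25
eef_pos: [0.4892, 0.1741, 0.1317]
ee_rot: [3.141, 0.0, 1.57]
contact_force: [-0.5, 0.0, -1.0]
opening: 0.0234
grip_force: 20.0
```

Call:
move_arm:
  rows:
    - {"travel": [0, 0, 0], "rot": [0, 0, 0]}
    - {"travel": [0, 0, 0], "rot": [0, 0, 0]}
    - {"travel": [0, 0, 0], "rot": [0, 0, 0]}
    - {"travel": [0, 0, 0], "rot": [0, 0, 0]}
    - {"travel": [0, 0, 0], "rot": [0, 0, 0]}
    - {"travel": [0, 0, -0.01], "rot": [0, 0, 0]}
    - {"travel": [0, 0, -0.03], "rot": [0, 0, 0]}
    - {"travel": [0, 0, -0.03], "rot": [0, 0, 0]}
  gripper: -0.3

```text
time_s: 11.05
eef_pos: [0.4887, 0.1743, 0.2027]
ee_rot: [-3.14, -0.0, 1.57]
contact_force: [1.1, -1.2, -0.4]
opening: 0.0573
grip_force: 0.0
```

Call:
move_arm:
  rows:
    - {"travel": [0.015, -0.003, 0], "rot": [0, 0, 0]}
    - {"travel": [0.035, -0.009, 0], "rot": [0, 0, 0]}
    - {"travel": [0.045, -0.011, 0.01], "rot": [0, 0, 0]}
    - {"travel": [0.045, -0.011, 0.01], "rot": [0, 0, 0]}
    - {"travel": [0.03, -0.008, 0.01], "rot": [0, 0, 0]}
    - {"travel": [0.015, -0.003, 0.02], "rot": [0, 0, 0]}
    - {"travel": [0, 0, 0.02], "rot": [0, 0, 0]}
    - {"travel": [0, 0, 0.02], "rot": [0, 0, 0]}

```text
time_s: 11.85
eef_pos: [0.444, 0.3603, 0.1116]
ee_rot: [3.141, -0.001, 1.571]
contact_force: [0.1, -0.7, 0.4]
opening: 0.0572
grip_force: 0.0
```

Call:
move_arm:
  rows:
    - {"travel": [0, 0, 0.02], "rot": [0, 0, 0]}
    - {"travel": [0, 0, 0.02], "rot": [0, 0, 0]}
    - {"travel": [0, 0, 0.015], "rot": [0, 0, 0]}
    - {"travel": [0, 0, 0.01], "rot": [0, 0, 0]}
    - {"travel": [0, 0, 0.004], "rot": [0, 0, 0]}
    - {"travel": [0, 0, 0], "rot": [0, 0, 0]}
    - {"travel": [0, 0, 0], "rot": [0, 0, 0]}

```text
time_s: 12.55
eef_pos: [0.4447, 0.3596, 0.0434]
ee_rot: [3.141, -0.001, 1.57]
contact_force: [-0.1, 0.1, 0.5]
opening: 0.0571
grip_force: 0.0
```

```bash
python3 - <<'E'
from h import *
camera("side");camera("top")
fit("side","knob_green",[.488,.174],dz=.09)
r=marks("top",["knob_green","mouth_green"])
E
```

```text
side knob_green [0.485, 0.1784] iou 0.933
top knob_green [([0.4877, 0.1751, 0.1136], 0.73)]
top mouth_green []
```

Call:
move_arm:
  rows:
    - {"travel": [0, 0, 0.002], "rot": [0, 0, 0]}
    - {"travel": [0, 0, 0], "rot": [0, 0, 0]}
    - {"travel": [0, 0, 0], "rot": [0, 0, 0]}
    - {"travel": [0, 0, 0], "rot": [0, 0, 0]}
    - {"travel": [0, 0, 0], "rot": [0, 0, 0]}
    - {"travel": [0, 0, 0], "rot": [0, 0, 0]}
    - {"travel": [0, 0, 0], "rot": [0, 0, 0]}
  gripper: 1

```text
time_s: 13.55
eef_pos: [0.4443, 0.3593, 0.0406]
ee_rot: [-3.142, 0.0, 1.57]
contact_force: [0.5, 0.5, -0.7]
opening: 0.0233
grip_force: 20.0
```

Call:
move_arm:
  rows:
    - {"travel": [0, 0, -0.01], "rot": [0, 0, 0]}
    - {"travel": [0, 0, -0.025], "rot": [0, 0, 0]}
    - {"travel": [0, 0, -0.04], "rot": [0, 0, 0]}
    - {"travel": [0, 0, -0.045], "rot": [0, 0, 0]}
    - {"travel": [0, 0, -0.045], "rot": [0, 0, 0]}
    - {"travel": [0, 0, -0.025], "rot": [0, 0, 0]}
    - {"travel": [0, 0, -0.01], "rot": [0, 0, 0]}
    - {"travel": [0, 0, 0], "rot": [0, 0, 0]}

```text
time_s: 14.35
eef_pos: [0.4446, 0.3595, 0.2418]
ee_rot: [3.14, -0.001, 1.57]
contact_force: [0.2, 0.4, -2.3]
opening: 0.0233
grip_force: 20.0
```

Call:
move_arm:
  rows:
    - {"travel": [-0.015, 0.003, 0], "rot": [0, 0, 0]}
    - {"travel": [-0.03, 0.0065, 0], "rot": [0, 0, 0]}
    - {"travel": [-0.045, 0.0098, 0], "rot": [0, 0, 0]}
    - {"travel": [-0.045, 0.0098, 0], "rot": [0, 0, 0]}
    - {"travel": [-0.045, 0.0098, 0], "rot": [0, 0, 0]}
    - {"travel": [-0.045, 0.0098, 0], "rot": [0, 0, 0]}
    - {"travel": [-0.045, 0.0098, 0], "rot": [0, 0, 0]}
    - {"travel": [-0.045, 0.0098, 0], "rot": [0, 0, 0]}

```text
time_s: 15.15
eef_pos: [0.5111, 0.0408, 0.2387]
ee_rot: [-3.138, 0.001, 1.569]
contact_force: [-0.1, 0.3, -1.2]
opening: 0.0236
grip_force: 20.0
```

Call:
move_arm:
  rows:
    - {"travel": [-0.045, 0.0098, 0], "rot": [0, 0, 0]}
    - {"travel": [-0.045, 0.0098, 0], "rot": [0, 0, 0]}
    - {"travel": [-0.045, 0.0098, 0], "rot": [0, 0, 0]}
    - {"travel": [-0.045, 0.0098, 0], "rot": [0, 0, 0]}
    - {"travel": [-0.045, 0.0098, 0], "rot": [0, 0, 0]}
    - {"travel": [-0.045, 0.0098, 0], "rot": [0, 0, 0]}
    - {"travel": [-0.045, 0.0098, 0], "rot": [0, 0, 0]}
    - {"travel": [-0.03, 0.0065, 0], "rot": [0, 0, 0]}

```text
time_s: 15.95
eef_pos: [0.5847, -0.3059, 0.2375]
ee_rot: [-3.137, -0.0, 1.566]
contact_force: [-0.1, -0.6, -1.6]
opening: 0.0234
grip_force: 20.0
```

Call:
move_arm:
  rows:
    - {"travel": [-0.016, 0.0035, 0], "rot": [0, 0, 0]}
    - {"travel": [0, 0, 0.01], "rot": [0, 0, 0]}
    - {"travel": [0, 0, 0.02], "rot": [0, 0, 0]}
    - {"travel": [0, 0, 0.02], "rot": [0, 0, 0]}
    - {"travel": [0, 0, 0.015], "rot": [0, 0, 0]}
    - {"travel": [0, 0, 0.005], "rot": [0, 0, 0]}
    - {"travel": [0, 0, 0], "rot": [0, 0, 0]}
    - {"travel": [0, 0, 0], "rot": [0, 0, 0]}

```text
time_s: 16.75
eef_pos: [0.591, -0.3165, 0.1714]
ee_rot: [3.141, 0.0, 1.57]
contact_force: [-0.5, 0.1, -0.7]
opening: 0.0236
grip_force: 20.0
```

```bash
python3 - <<'E'
from h import *
e=sense()["eef_pos"];print(e)
for c in("top","side"):
    im=camera(c); cv2.imwrite(f"pics/b_{c}.png",cv2.resize(im[150:330,350:550] if c=="top" else im[80:260,320:520],None,fx=2,fy=2))
    fit(c,"knob_blue",[e[0],e[1]],dz=e[2]-.0406)
    r=marks(c,["knob_blue","mouth_blue"])
E
```

```text
[ 0.59096535 -0.31648476  0.17137303]
top knob_blue [0.589, -0.3115] iou 0.43
top knob_blue [([0.5888, -0.3153, 0.1675], 0.91)]
top mouth_blue [([0.5921, -0.3178, 0.0789], 0.8)]
side knob_blue [0.591, -0.3165] iou 0.0
side knob_blue [([0.5896, -0.3156, 0.1702], 0.67)]
side mouth_blue [([0.5867, -0.3143, 0.0795], 0.58)]
```

Call:
move_arm:
  rows:
    - {"travel": [0, 0, 0.01], "rot": [0, 0, 0]}
    - {"travel": [0, 0, 0.013], "rot": [0, 0, 0]}
    - {"travel": [0, 0, 0.01], "rot": [0, 0, 0]}
    - {"travel": [0, 0, 0.008], "rot": [0, 0, 0]}
    - {"travel": [0, 0, 0.005], "rot": [0, 0, 0]}
    - {"travel": [0, 0, 0.003], "rot": [0, 0, 0]}
    - {"travel": [0, 0, 0], "rot": [0, 0, 0]}
    - {"travel": [0, 0, 0], "rot": [0, 0, 0]}

```text
time_s: 18.05
eef_pos: [0.5908, -0.317, 0.122]
ee_rot: [3.141, 0.0, 1.57]
contact_force: [-0.3, -0.6, -1.4]
opening: 0.023
grip_force: 20.0
```

Call:
move_arm:
  rows:
    - {"travel": [0, 0, 0.001], "rot": [0, 0, 0]}
    - {"travel": [0, 0, 0], "rot": [0, 0, 0]}
    - {"travel": [0, 0, 0], "rot": [0, 0, 0]}

```text
time_s: 18.35
eef_pos: [0.5906, -0.3169, 0.1209]
ee_rot: [3.141, 0.0, 1.57]
contact_force: [0.7, 1.0, -1.4]
opening: 0.0233
grip_force: 20.0
```

Call:
move_arm:
  rows:
    - {"travel": [0, 0, 0], "rot": [0, 0, 0]}
    - {"travel": [0, 0, 0], "rot": [0, 0, 0]}
    - {"travel": [0, 0, 0], "rot": [0, 0, 0]}
    - {"travel": [0, 0, 0], "rot": [0, 0, 0]}
    - {"travel": [0, 0, 0], "rot": [0, 0, 0]}
    - {"travel": [0, 0, -0.01], "rot": [0, 0, 0]}
    - {"travel": [0, 0, -0.03], "rot": [0, 0, 0]}
    - {"travel": [0, 0, -0.03], "rot": [0, 0, 0]}
  gripper: -0.3

```text
time_s: 19.15
eef_pos: [0.5902, -0.3167, 0.1916]
ee_rot: [-3.141, -0.001, 1.57]
contact_force: [0.8, -0.4, 0.8]
opening: 0.0567
grip_force: 0.0
```

```bash
python3 - <<'E'
from h import *
marks("side",["knob_blue","mouth_blue"])
E
```

```text
side knob_blue [([0.5935, -0.3147, 0.1068], 0.62)]
side mouth_blue [([0.589, -0.3149, 0.0815], 0.73)]
```

Call:
move_arm:
  rows:
    - {"travel": [0.015, 0.001, 0], "rot": [0, 0, 0]}
    - {"travel": [0.03, 0.001, 0], "rot": [0, 0, 0]}
    - {"travel": [0.045, 0.001, 0], "rot": [0, 0, 0]}
    - {"travel": [0.045, 0.001, 0], "rot": [0, 0, 0]}
    - {"travel": [0.045, 0.001, 0], "rot": [0, 0, 0]}
    - {"travel": [0.045, 0.001, 0], "rot": [0, 0, 0]}
    - {"travel": [0.045, 0.001, 0], "rot": [0, 0, 0]}
    - {"travel": [0.045, 0.001, 0], "rot": [0, 0, 0]}

```text
time_s: 20.1
eef_pos: [0.5974, 0.001, 0.1896]
ee_rot: [-3.14, -0.0, 1.571]
contact_force: [-0.5, -0.0, -0.5]
opening: 0.0571
grip_force: 0.0
```

Call:
move_arm:
  rows:
    - {"travel": [0.045, 0.001, 0], "rot": [0, 0, 0]}
    - {"travel": [0.045, 0.001, 0], "rot": [0, 0, 0]}
    - {"travel": [0.045, 0, 0], "rot": [0, 0, 0]}
    - {"travel": [0.045, 0, 0], "rot": [0, 0, 0]}
    - {"travel": [0.045, 0, 0], "rot": [0, 0, 0]}
    - {"travel": [0.045, 0, 0], "rot": [0, 0, 0]}
    - {"travel": [0.03, 0, 0], "rot": [0, 0, 0]}
    - {"travel": [0.018, 0, 0], "rot": [0, 0, 0]}

```text
time_s: 20.9
eef_pos: [0.5986, 0.3202, 0.1894]
ee_rot: [-3.139, -0.001, 1.574]
contact_force: [-0.4, -0.0, -0.1]
opening: 0.0571
grip_force: 0.0
```

Call:
move_arm:
  rows:
    - {"travel": [0, 0, 0.015], "rot": [0, 0, 0]}
    - {"travel": [0, 0, 0.03], "rot": [0, 0, 0]}
    - {"travel": [0, 0, 0.035], "rot": [0, 0, 0]}
    - {"travel": [0, 0, 0.03], "rot": [0, 0, 0]}
    - {"travel": [0, 0, 0.02], "rot": [0, 0, 0]}
    - {"travel": [0, 0, 0.01], "rot": [0, 0, 0]}
    - {"travel": [0, 0, 0], "rot": [0, 0, 0]}
    - {"travel": [0, 0, 0], "rot": [0, 0, 0]}

```text
time_s: 21.7
eef_pos: [0.6017, 0.3153, 0.0511]
ee_rot: [3.141, 0.0, 1.569]
contact_force: [-0.5, 0.2, 0.6]
opening: 0.057
grip_force: 0.0
```

Call:
move_arm:
  rows:
    - {"travel": [0.0005, 0, 0.007], "rot": [0, 0, 0]}
    - {"travel": [0, 0, 0.003], "rot": [0, 0, 0]}
    - {"travel": [0, 0, 0], "rot": [0, 0, 0]}

```text
time_s: 22.0
eef_pos: [0.6011, 0.3165, 0.0406]
ee_rot: [-3.142, 0.0, 1.57]
contact_force: [-0.3, 0.1, 0.6]
opening: 0.0569
grip_force: 0.0
```

Call:
move_arm:
  rows:
    - {"travel": [0, 0, 0], "rot": [0, 0, 0]}
    - {"travel": [0, 0, 0], "rot": [0, 0, 0]}
    - {"travel": [0, 0, 0], "rot": [0, 0, 0]}
    - {"travel": [0, 0, 0], "rot": [0, 0, 0]}
    - {"travel": [0, 0, 0], "rot": [0, 0, 0]}
    - {"travel": [0, 0, 0], "rot": [0, 0, 0]}
    - {"travel": [0, 0, 0], "rot": [0, 0, 0]}
  gripper: 1

```text
time_s: 22.7
eef_pos: [0.6013, 0.3166, 0.0407]
ee_rot: [3.141, -0.0, 1.57]
contact_force: [-0.3, -0.5, 0.4]
opening: 0.0236
grip_force: 20.0
```

Call:
move_arm:
  rows:
    - {"travel": [0, 0, -0.01], "rot": [0, 0, 0]}
    - {"travel": [0, 0, -0.025], "rot": [0, 0, 0]}
    - {"travel": [0, 0, -0.04], "rot": [0, 0, 0]}
    - {"travel": [0, 0, -0.045], "rot": [0, 0, 0]}
    - {"travel": [0, 0, -0.045], "rot": [0, 0, 0]}
    - {"travel": [0, 0, -0.025], "rot": [0, 0, 0]}
    - {"travel": [0, 0, -0.01], "rot": [0, 0, 0]}
    - {"travel": [0, 0, 0], "rot": [0, 0, 0]}

```text
time_s: 23.5
eef_pos: [0.6014, 0.3168, 0.242]
ee_rot: [3.14, -0.001, 1.57]
contact_force: [-0.3, 0.3, -1.2]
opening: 0.0237
grip_force: 20.0
```

Call:
move_arm:
  rows:
    - {"travel": [-0.015, -0.003, 0], "rot": [0, 0, 0]}
    - {"travel": [-0.03, -0.0066, 0], "rot": [0, 0, 0]}
    - {"travel": [-0.045, -0.01, 0], "rot": [0, 0, 0]}
    - {"travel": [-0.045, -0.01, 0], "rot": [0, 0, 0]}
    - {"travel": [-0.045, -0.01, 0], "rot": [0, 0, 0]}
    - {"travel": [-0.045, -0.01, 0], "rot": [0, 0, 0]}
    - {"travel": [-0.045, -0.01, 0], "rot": [0, 0, 0]}
    - {"travel": [-0.045, -0.01, 0], "rot": [0, 0, 0]}

```text
time_s: 24.3
eef_pos: [0.5288, -0.0015, 0.2385]
ee_rot: [-3.138, 0.0, 1.569]
contact_force: [1.2, -1.2, -1.3]
opening: 0.0237
grip_force: 20.0
```

Call:
move_arm:
  rows:
    - {"travel": [-0.045, -0.01, 0], "rot": [0, 0, 0]}
    - {"travel": [-0.045, -0.01, 0], "rot": [0, 0, 0]}
    - {"travel": [-0.045, -0.01, 0], "rot": [0, 0, 0]}
    - {"travel": [-0.04, -0.009, 0], "rot": [0, 0, 0]}
    - {"travel": [-0.02, -0.0045, 0.01], "rot": [0, 0, 0]}
    - {"travel": [0, 0, 0.02], "rot": [0, 0, 0]}
    - {"travel": [0, 0, 0.015], "rot": [0, 0, 0]}
    - {"travel": [0, 0, 0.005], "rot": [0, 0, 0]}

```text
time_s: 25.1
eef_pos: [0.4845, -0.1937, 0.1873]
ee_rot: [-3.136, -0.002, 1.568]
contact_force: [0.0, -0.2, -0.7]
opening: 0.0232
grip_force: 20.0
```

Call:
move_arm:
  rows:
    - {"travel": [0, 0, 0], "rot": [0, 0, 0]}
    - {"travel": [0, 0, 0], "rot": [0, 0, 0]}

```text
time_s: 25.3
eef_pos: [0.4873, -0.1933, 0.1906]
ee_rot: [-3.141, -0.0, 1.57]
contact_force: [0.8, 0.5, -1.2]
opening: 0.0237
grip_force: 20.0
```

```bash
python3 - <<'E'
from h import *
for c in("top","side"): marks(c,["knob_purple","mouth_purple"])
E
```

```text
top knob_purple [([0.4858, -0.1947, 0.1873], 0.89)]
top mouth_purple []
side knob_purple [([0.4875, -0.1887, 0.1897], 0.56)]
side mouth_purple [([0.4878, -0.1918, 0.0984], 0.59)]
```

Call:
move_arm:
  rows:
    - {"travel": [0, 0, 0.01], "rot": [0, 0, 0]}
    - {"travel": [0, 0, 0.013], "rot": [0, 0, 0]}
    - {"travel": [0, 0, 0.01], "rot": [0, 0, 0]}
    - {"travel": [0, 0, 0.008], "rot": [0, 0, 0]}
    - {"travel": [0, 0, 0.005], "rot": [0, 0, 0]}
    - {"travel": [0, 0, 0.003], "rot": [0, 0, 0]}
    - {"travel": [0, 0, 0], "rot": [0, 0, 0]}
    - {"travel": [0, 0, 0], "rot": [0, 0, 0]}

```text
time_s: 26.4
eef_pos: [0.4878, -0.1933, 0.1419]
ee_rot: [3.141, 0.0, 1.57]
contact_force: [0.7, 0.2, -1.7]
opening: 0.0233
grip_force: 20.0
```

Call:
move_arm:
  rows:
    - {"travel": [0, 0, 0.001], "rot": [0, 0, 0]}
    - {"travel": [0, 0, 0], "rot": [0, 0, 0]}
    - {"travel": [0, 0, 0], "rot": [0, 0, 0]}

```text
time_s: 26.7
eef_pos: [0.4876, -0.1934, 0.1408]
ee_rot: [3.141, 0.0, 1.57]
contact_force: [-0.4, 0.1, -1.1]
opening: 0.0234
grip_force: 20.0
```

Call:
move_arm:
  rows:
    - {"travel": [0, 0, 0], "rot": [0, 0, 0]}
    - {"travel": [0, 0, 0], "rot": [0, 0, 0]}
    - {"travel": [0, 0, 0], "rot": [0, 0, 0]}
    - {"travel": [0, 0, 0], "rot": [0, 0, 0]}
    - {"travel": [0, 0, 0], "rot": [0, 0, 0]}
    - {"travel": [0, 0, -0.01], "rot": [0, 0, 0]}
    - {"travel": [0, 0, -0.03], "rot": [0, 0, 0]}
    - {"travel": [0, 0, -0.03], "rot": [0, 0, 0]}
  gripper: -0.3

```text
time_s: 27.5
eef_pos: [0.4872, -0.193, 0.2117]
ee_rot: [-3.141, -0.001, 1.57]
contact_force: [0.7, -0.9, 0.4]
opening: 0.0571
grip_force: 0.0
```

Call:
move_arm:
  rows:
    - {"travel": [0.02, -0.006, 0], "rot": [0, 0, 0]}
    - {"travel": [0.04, -0.012, 0], "rot": [0, 0, 0]}
    - {"travel": [0.045, -0.013, 0], "rot": [0, 0, 0]}
    - {"travel": [0.04, -0.012, 0], "rot": [0, 0, 0]}
    - {"travel": [0.0235, -0.0066, 0], "rot": [0, 0, 0]}
    - {"travel": [0, 0, 0], "rot": [0, 0, 5]}
    - {"travel": [0, 0, 0], "rot": [0, 0, 8.5]}
    - {"travel": [0, 0, 0], "rot": [0, 0, 8.5]}
  gripper: -1

```text
time_s: 28.3
eef_pos: [0.4383, -0.0244, 0.2115]
ee_rot: [3.141, -0.0, 1.181]
contact_force: [0.1, -0.2, 0.5]
opening: 0.0879
grip_force: 0.0
```

Call:
move_arm:
  rows:
    - {"travel": [0, 0, 0], "rot": [0, 0, 8.5]}
    - {"travel": [0, 0, 0], "rot": [0, 0, 8.5]}
    - {"travel": [0, 0, 0], "rot": [0, 0, 8.5]}
    - {"travel": [0, 0, 0], "rot": [0, 0, 8.5]}
    - {"travel": [0, 0, 0], "rot": [0, 0, 8.5]}
    - {"travel": [0, 0, 0], "rot": [0, 0, 8.5]}
    - {"travel": [0, 0, 0], "rot": [0, 0, 8.5]}
    - {"travel": [0, 0, 0], "rot": [0, 0, 8.5]}

```text
time_s: 29.1
eef_pos: [0.4383, -0.0246, 0.2114]
ee_rot: [3.142, -0.001, -0.007]
contact_force: [0.5, 0.3, 0.4]
opening: 0.0879
grip_force: 0.0
```

Call:
move_arm:
  rows:
    - {"travel": [0, 0, 0], "rot": [0, 0, 1.1]}
    - {"travel": [0, 0, 0], "rot": [0, 0, 0]}
    - {"travel": [0, 0, 0], "rot": [0, 0, 0]}

```text
time_s: 29.4
eef_pos: [0.4382, -0.0247, 0.2109]
ee_rot: [3.142, -0.0, -0.017]
contact_force: [-0.2, -0.2, 0.1]
opening: 0.0877
grip_force: 0.0
```

```bash
python3 - <<'E'
from h import *
print(sense()["ee_rot"])
im=camera("side"); cv2.imwrite("pics/p_side.png",im)
print(marks("side",["knob_purple","mouth_purple"]))
fit("side","pin_mid",[.438,-.025,-.019])
E
```

```text
[ 3.14153634e+00 -3.30645735e-04 -1.67752813e-02]
side knob_purple [([0.4862, -0.1873, 0.126], 0.81)]
side mouth_purple [([0.4838, -0.1925, 0.1003], 0.77)]
{'knob_purple': [([0.4862, -0.1873, 0.126], 0.81)], 'mouth_purple': [([0.4838, -0.1925, 0.1003], 0.77)]}
side pin_mid [0.4387, -0.0243, -0.0159] iou 0.906
```

Call:
move_arm:
  rows:
    - {"travel": [0, 0, 0.015], "rot": [0, 0, 0]}
    - {"travel": [0, 0, 0.035], "rot": [0, 0, 0]}
    - {"travel": [0, 0, 0.04], "rot": [0, 0, 0]}
    - {"travel": [0, 0, 0.04], "rot": [0, 0, 0]}
    - {"travel": [0, 0, 0.03], "rot": [0, 0, 0]}
    - {"travel": [0, 0, 0.015], "rot": [0, 0, 0]}
    - {"travel": [0, 0, 0.008], "rot": [0, 0, 0]}
    - {"travel": [0, 0, 0], "rot": [0, 0, 0]}

```text
time_s: 30.45
eef_pos: [0.4377, -0.0247, 0.0269]
ee_rot: [-3.142, 0.002, -0.02]
contact_force: [0.0, 0.3, -0.1]
opening: 0.0878
grip_force: 0.0
```

Call:
move_arm:
  rows:
    - {"travel": [0, 0, 0], "rot": [0, 0, 0]}
    - {"travel": [0, 0, 0], "rot": [0, 0, 0]}
    - {"travel": [0, 0, 0], "rot": [0, 0, 0]}
    - {"travel": [0, 0, 0], "rot": [0, 0, 0]}
    - {"travel": [0, 0, 0], "rot": [0, 0, 0]}
    - {"travel": [0, 0, 0], "rot": [0, 0, 0]}
    - {"travel": [0, 0, 0], "rot": [0, 0, 0]}
    - {"travel": [0, 0, 0], "rot": [0, 0, 0]}
  gripper: 1
  force: 35

```text
time_s: 31.25
eef_pos: [0.4383, -0.0247, 0.0278]
ee_rot: [-3.142, -0.0, -0.02]
contact_force: [0.3, 0.6, 4.8]
opening: 0.0433
grip_force: 35.0
```

Call:
move_arm:
  rows:
    - {"travel": [0, 0, 0], "rot": [0, 0, 0]}

```text
time_s: 31.35
eef_pos: [0.4383, -0.0247, 0.0278]
ee_rot: [-3.142, -0.0, -0.02]
contact_force: [-0.3, 0.2, 5.4]
opening: 0.0437
grip_force: 35.0
```

Call:
move_arm:
  rows:
    - {"travel": [0, 0, -0.01], "rot": [0, 0, 0]}
    - {"travel": [0, 0, -0.025], "rot": [0, 0, 0]}
    - {"travel": [0, 0, -0.04], "rot": [0, 0, 0]}
    - {"travel": [0, 0, -0.04], "rot": [0, 0, 0]}
    - {"travel": [0, 0, -0.035], "rot": [0, 0, 0]}
    - {"travel": [0, 0, -0.02], "rot": [0, 0, 0]}
    - {"travel": [0, 0, -0.005], "rot": [0, 0, -3]}
    - {"travel": [0, 0, 0], "rot": [0, 0, -6]}

```text
time_s: 32.15
eef_pos: [0.4382, -0.0248, 0.2042]
ee_rot: [3.141, -0.002, 0.139]
contact_force: [0.3, 0.2, -2.8]
opening: 0.0435
grip_force: 35.0
```

Call:
move_arm:
  rows:
    - {"travel": [0, 0, 0], "rot": [0, 0, -8]}
    - {"travel": [0, 0, 0], "rot": [0, 0, -8]}
    - {"travel": [0, 0, 0], "rot": [0, 0, -8]}
    - {"travel": [0, 0, 0], "rot": [0, 0, -8]}
    - {"travel": [0, 0, 0], "rot": [0, 0, -8]}
    - {"travel": [0, 0, 0], "rot": [0, 0, -8]}
    - {"travel": [0, 0, 0], "rot": [0, 0, -8]}
    - {"travel": [0, 0, 0], "rot": [0, 0, -8]}

```text
time_s: 32.95
eef_pos: [0.4374, -0.0248, 0.2028]
ee_rot: [-3.141, 0.0, 1.26]
contact_force: [0.4, -0.7, -2.2]
opening: 0.0435
grip_force: 35.0
```

Call:
move_arm:
  rows:
    - {"travel": [0, 0, 0], "rot": [0, 0, -8]}
    - {"travel": [0, 0, 0], "rot": [0, 0, -6]}
    - {"travel": [0, 0, 0], "rot": [0, 0, -3.2]}
    - {"travel": [0, 0, 0], "rot": [0, 0, 0]}
    - {"travel": [0, 0, 0], "rot": [0, 0, 0]}

```text
time_s: 33.45
eef_pos: [0.4378, -0.0248, 0.2027]
ee_rot: [-3.141, 0.0, 1.552]
contact_force: [-0.6, 0.3, -2.8]
opening: 0.0431
grip_force: 35.0
```

```bash
python3 - <<'E'
from h import *
s=sense();print(s["eef_pos"],s["ee_rot"],s["opening"]); e=s["eef_pos"]
for c in("top","side"):
    im=camera(c); cv2.imwrite(f"pics/pin_{c}.png",im)
    fit(c,"pin_mid",[e[0],e[1],s["ee_rot"][2]],dz=e[2]-.0278)
    fit(c,"stand",[.677,.008,-.015])
E
```

```text
[ 0.43776597 -0.02484393  0.20274123] [-3.14117697e+00  1.45512104e-04  1.55215030e+00] 0.043139981854749807
top pin_mid [0.4376, -0.0258, 1.5557] iou 0.226
top stand [0.6759, 0.0083, -0.0122] iou 0.96
side pin_mid [0.4399, -0.0257, 1.5645] iou 0.6
side stand [0.6794, 0.0069, -0.0122] iou 0.936
```

View pics/pin_side.png

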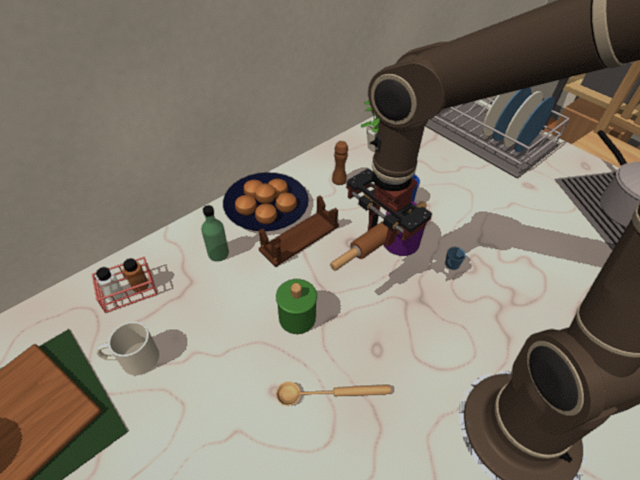

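Call:
move_arm:
  rows:
    - {"travel": [0.002, 0.015, 0], "rot": [0, 0, 0]}
    - {"travel": [0.005, 0.03, 0], "rot": [0, 0, 0]}
    - {"travel": [0.007, 0.045, 0], "rot": [0, 0, 0]}
    - {"travel": [0.007, 0.045, 0], "rot": [0, 0, 0]}
    - {"travel": [0.007, 0.045, 0], "rot": [0, 0, 0]}
    - {"travel": [0.006, 0.035, 0], "rot": [0, 0, 0]}
    - {"travel": [0.003, 0.018, 0], "rot": [0, 0, 0]}
    - {"travel": [0, 0.0056, 0], "rot": [0, 0, 0]}

```text
time_s: 34.55
eef_pos: [0.6786, 0.0091, 0.2014]
ee_rot: [-3.141, -0.001, 1.554]
contact_force: [-0.6, -0.5, -2.1]
opening: 0.0432
grip_force: 35.0
```

Call:
move_arm:
  rows:
    - {"travel": [0, 0, 0.015], "rot": [0, 0, 0]}
    - {"travel": [0, 0, 0.03], "rot": [0, 0, 0]}
    - {"travel": [0, 0, 0.03], "rot": [0, 0, 0]}
    - {"travel": [0, 0, 0.02], "rot": [0, 0, 0]}
    - {"travel": [0, 0, 0.005], "rot": [0, 0, 0]}
    - {"travel": [0, 0, 0], "rot": [0, 0, 0]}
    - {"travel": [0, 0, 0], "rot": [0, 0, 0]}

```text
time_s: 35.25
eef_pos: [0.6776, 0.0082, 0.1038]
ee_rot: [3.14, -0.0, 1.554]
contact_force: [-0.3, 0.9, -1.9]
opening: 0.0434
grip_force: 35.0
```

```bash
python3 - <<'E'
from h import *
s=sense();print(s["eef_pos"],s["ee_rot"],s["opening"]); e=s["eef_pos"]
for c in("top","side"):
    im=camera(c); cv2.imwrite(f"pics/st_{c}.png",cv2.resize(im[130:280,220:420] if c=="top" else im[150:300,210:410],None,fx=4,fy=4))
    fit(c,"pin_mid",[e[0],e[1],s["ee_rot"][2]],dz=e[2]-.0278)
E
```

```text
[0.67758386 0.0081905  0.10379743] [ 3.14017222e+00 -5.10086614e-05  1.55384171e+00] 0.04342401793528485
top pin_mid [0.6768, 0.0068, 1.5585] iou 0.33
side pin_mid [0.6798, 0.0056, 1.5544] iou 0.566
```

View pics/st_side.png

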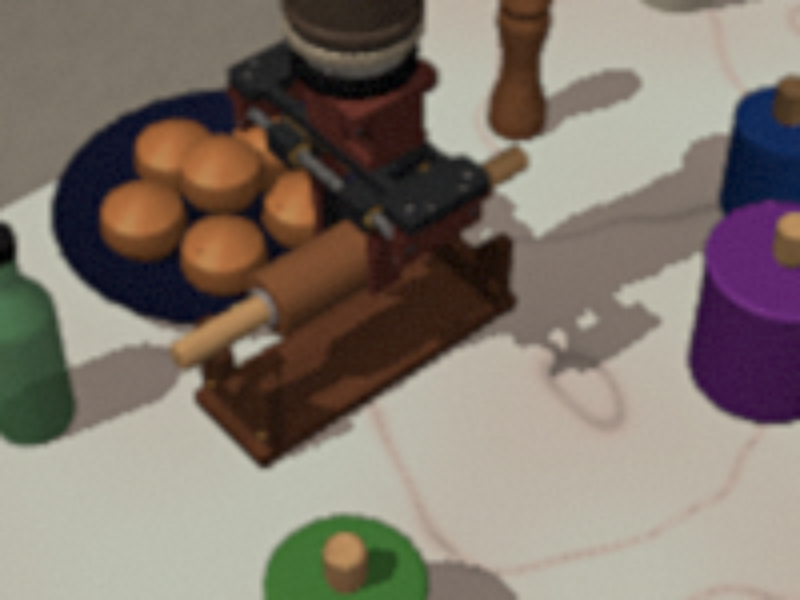

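The crop shows the pin (270,290) held level over the stand's slots, with the blue, purple and green lids flush on their canisters. Next I lower it.

Call:
move_arm:
  rows:
    - {"travel": [0, 0, 0.008], "rot": [0, 0, 0]}
    - {"travel": [0, 0, 0.008], "rot": [0, 0, 0]}
    - {"travel": [0, 0, 0.007], "rot": [0, 0, 0]}
    - {"travel": [0, 0, 0.005], "rot": [0, 0, 0]}
    - {"travel": [0, 0, 0], "rot": [0, 0, 0]}

```text
time_s: 35.95
eef_pos: [0.6766, 0.0082, 0.0733]
ee_rot: [-3.14, 0.0, 1.554]
contact_force: [0.3, 0.7, -2.2]
opening: 0.0435
grip_force: 35.0
```

Call:
move_arm:
  rows:
    - {"travel": [0, 0, 0.006], "rot": [0, 0, 0]}
    - {"travel": [0, 0, 0.006], "rot": [0, 0, 0]}
    - {"travel": [0, 0, 0.005], "rot": [0, 0, 0]}
    - {"travel": [0, 0, 0.003], "rot": [0, 0, 0]}
    - {"travel": [0, 0, 0], "rot": [0, 0, 0]}
    - {"travel": [0, 0, 0], "rot": [0, 0, 0]}

```text
time_s: 36.55
eef_pos: [0.6774, 0.0083, 0.0547]
ee_rot: [3.141, -0.0, 1.554]
contact_force: [1.4, 0.5, -2.8]
opening: 0.0435
grip_force: 35.0
```

Call:
move_arm:
  rows:
    - {"travel": [0, 0, 0.0008], "rot": [0, 0, 0]}
    - {"travel": [0, 0, 0], "rot": [0, 0, 0]}
    - {"travel": [0, 0, 0], "rot": [0, 0, 0]}
    - {"travel": [0, 0, 0], "rot": [0, 0, 0]}
  gripper: -0.18

```text
time_s: 36.95
eef_pos: [0.6775, 0.0083, 0.0541]
ee_rot: [3.141, -0.0, 1.554]
contact_force: [0.4, -0.2, 0.0]
opening: 0.0516
grip_force: 0.0
```

Call:
move_arm:
  rows:
    - {"travel": [0, 0, -0.005], "rot": [0, 0, 0]}
    - {"travel": [0, 0, -0.01], "rot": [0, 0, 0]}
    - {"travel": [0, 0, -0.02], "rot": [0, 0, 0]}
    - {"travel": [0, 0, -0.03], "rot": [0, 0, 0]}
    - {"travel": [0, 0, -0.04], "rot": [0, 0, 0]}
    - {"travel": [0, 0, -0.04], "rot": [0, 0, 0]}
    - {"travel": [0, -0.03, -0.02], "rot": [0, 0, 0]}
    - {"travel": [0, -0.04, 0], "rot": [0, 0, 0]}

```text
time_s: 37.75
eef_pos: [0.6093, 0.0102, 0.2232]
ee_rot: [3.134, -0.001, 1.554]
contact_force: [-0.2, 0.2, -0.8]
opening: 0.0519
grip_force: 0.0
```

Call:
move_arm:
  rows:
    - {"travel": [0, -0.045, 0], "rot": [0, 0, 0]}
    - {"travel": [0, -0.045, 0], "rot": [0, 0, 0]}
    - {"travel": [0, -0.045, 0], "rot": [0, 0, 0]}
    - {"travel": [0, -0.045, 0], "rot": [0, 0, 0]}
    - {"travel": [0, -0.03, 0], "rot": [0, 0, 0]}
    - {"travel": [0, -0.01, 0], "rot": [0, 0, 0]}
    - {"travel": [0, 0, 0], "rot": [0, 0, 0]}
    - {"travel": [0, 0, 0], "rot": [0, 0, 0]}

```text
time_s: 38.55
eef_pos: [0.389, 0.0132, 0.2196]
ee_rot: [3.139, -0.0, 1.554]
contact_force: [0.5, 0.6, -0.5]
opening: 0.0518
grip_force: 0.0
```

```bash
python3 - <<'E'
from h import *
s=sense();print(s["eef_pos"],s["opening"])
for c in("top","side"):
    im=camera(c); cv2.imwrite(f"pics/end_{c}.png",cv2.resize(im[100:350,170:500] if c=="top" else im[120:340,170:480],None,fx=2.4,fy=2.4))
    fit(c,"pin_mid",[.677,.008,1.554],dz=.026)
    for k,m,z in(("knob_blue",[.5906,-.317],.08),("knob_green",[.489,.174],.09),("knob_purple",[.4876,-.193],.1)): fit(c,k,m,dz=z)
    marks(c,["pin_mid","knob_blue","knob_green","knob_purple","mouth_blue","mouth_green","mouth_purple"])
E
```

```text
[0.38895916 0.01315855 0.21964787] 0.05183522049050454
top pin_mid [0.6768, 0.0061, 1.5568] iou 0.938
top knob_blue [0.5888, -0.3136] iou 0.922
top knob_green [0.4877, 0.1712] iou 0.961
top knob_purple [0.4865, -0.1907] iou 0.919
top pin_mid [([0.6699, 0.0105, 0.0496], 0.83)]
top knob_blue [([0.5876, -0.3163, 0.1074], 0.87)]
top knob_green [([0.4851, 0.1739, 0.1132], 0.56), ([0.6715, 0.0104, 0.051], 0.34)]
top knob_purple [([0.4854, -0.1952, 0.1276], 0.96)]
top mouth_blue [([0.593, -0.318, 0.0819], 0.72)]
top mouth_green []
top mouth_purple []
side pin_mid [0.6791, 0.006, 1.5542] iou 0.914
side knob_blue [0.5906, -0.317] iou 0.0
side knob_green [0.4845, 0.1788] iou 0.924
side knob_purple [0.4776, -0.2346] iou 0.08
side pin_mid [([0.6843, 0.0076, 0.0463], 0.72)]
side knob_blue []
side knob_green [([0.4886, 0.1778, 0.1116], 0.63)]
side knob_purple [([0.488, -0.1929, 0.1282], 0.43)]
side mouth_blue []
side mouth_green [([0.7747, 0.2092, 0.08], 0.67)]
side mouth_purple []
```

View pics/end_side.png

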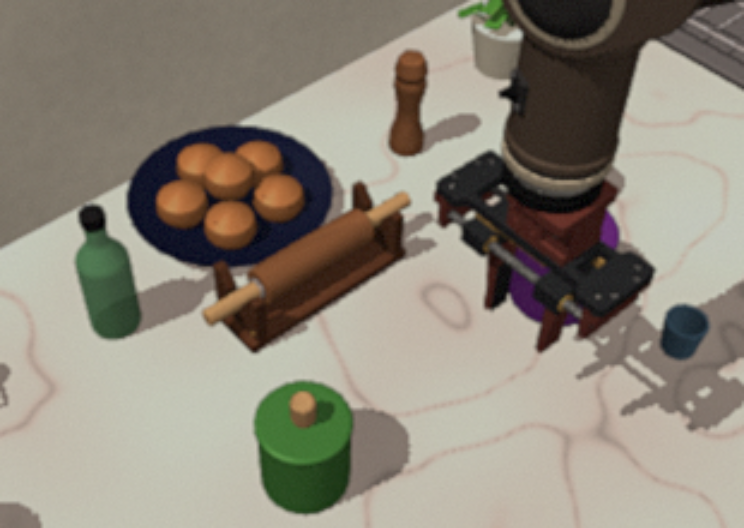

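View pics/end_top.png

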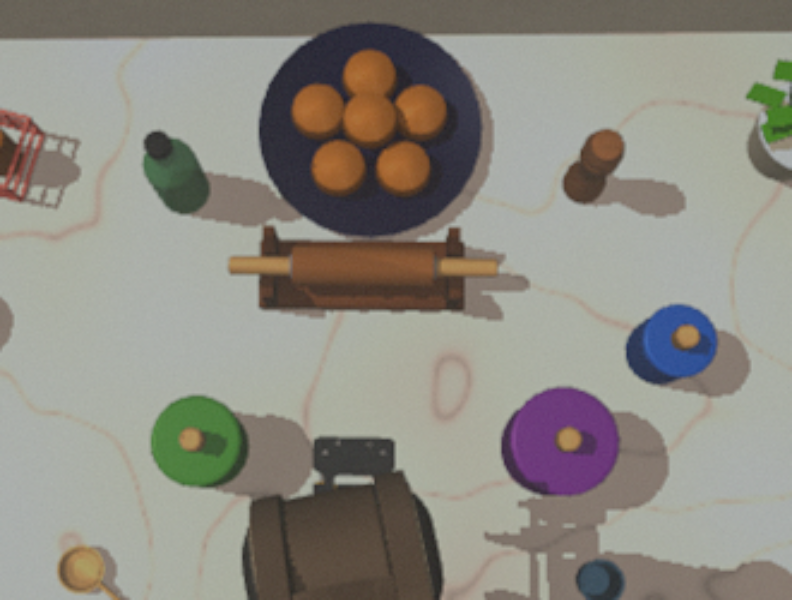

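The final views show the pin level in both slots (top crop 365,265), all three lids flush and concentric on their own canisters, and the mill and oil bottle standing. The gripper is clear of everything.

```bash
python3 -c "
from workcell import *
print(job_done())"
```

```text
the job is handed in; nothing more can be done
None
```

I put all three lids on the canisters of their own colours and laid the rolling pin in its stand, then handed the job in at about 39 s; the hand-in gave no verdict, but the last pictures showed everything in place and nothing knocked over.

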